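# Snap the cap onto a filled jug

## Task

Close the open jug: take the large snap cap from the steel tray, set it square on the jug's neck and press it straight down until it clicks, then keep pressing so that it is fully home. Finish while you are still pressing the cap down firmly; do not let go or back off. Keep the jug standing about where it is and leave the closed jug, the two small caps and the tin alone.

Things in the scene. Friction and masses are not known exactly. Their poses are not given: they have to be found in the camera images.
- jug: The OPEN half-gallon jug: white plastic, filled (about 2 kg), loose, upright on the bench. Square body 110 x 110 mm up to 108 mm, sloping shoulder, round open neck on top; 235 mm high. A loop handle on the shoulder reaches 62 mm from the axis on its +x side, no higher than 206 mm. Origin: centre of its underside; z up along the neck. About 10 N of sideways push slides it.
- jug_rim (a point): Centre of the open jug's mouth, on the plane of the rim, 235 mm above the jug's underside; z up out of the neck. The neck is 35 mm in outer diameter, its top edge bevelled to 30 mm over the top 4 mm. A flange 51 mm across lies 26 mm below the rim. The cap is home when its ceiling sits on the rim, its lower edge then 21 mm below the rim: from there it is rigid.
- jug_bead (a point): Centre of the sprung snap bead, a ring 42 mm across round the neck, 14 mm below the rim. The cap's lower edge slides freely to 11 mm below the rim and meets the bead; the push then grows to 11 to 17 N by about 15 mm, and drops at once to almost nothing (the click) as the cap's lip goes over the bead. From there it moves on with hardly any force until home, 21 mm below the rim.
- cap: The large snap cap: white plastic, round, 49 mm outer diameter, 24 mm high, 20 g, with fine upright ribs on its side; closed flat top, open below, 21 mm deep inside, an inward lip of 38 mm bore in its lower edge. Lies loose in the tray, mouth down. Origin: centre of its lower (open) edge; z up through the closed top, which is at 24 mm.
- tray: Shallow steel tray, fixed to the bench, 390 x 200 mm outside, walls 4 mm thick and 18 mm high, floor top 4 mm above the bench. Origin: centre of its underside; x along its long side. The three caps lie on its long middle line about 100 mm apart, in any order.
- small_cap_a: A small screw cap, white plastic, 31 mm in diameter, 16 mm high, loose in the tray; does not fit this jug. Origin: centre of its underside.
- small_cap_b: Another small screw cap like small_cap_a.
- closed_jug: A second jug just like the open one, about 2 kg, loose and upright on the bench, whose cap is already home (238 mm high with its cap). Origin: centre of its underside.
- tin: Soup tin, upright on the bench, 66 mm in diameter, 102 mm high, 0.4 kg. Origin: centre of its underside.
Mind the look-alikes: they are no part of the job. Leave any black or green look-alike of the cap alone.

How it is judged:
By the outcome, as a careful person would: the job done as asked, in the order asked, and still so for the second after the job is handed in, while the arm keeps its last pose, push and grip.
It also fails if it takes over 54 s, if anything falls off the work surface, if the arm or the gripper's body presses on something with over 40 N, if the wrist force passes 120 N, or if a joint passes its speed limit or range.

## Robot

A 6-joint arm with a two-finger parallel gripper is mounted at the origin on the work surface. World frame = base frame: x ahead of the robot, y to its left, z up, the work surface at z = 0. Lengths are in m, angles in rad, forces in N, time in s.
With the tool pointing down it reaches from about 0.325 to 0.85 m from the base axis. Payload 15.5 kg.
Tool frame: the origin (TCP) lies at the very end of the fingers, on their centre line; the grasp point (between the pads) lies 19 mm behind it; z points along the fingers, y is the line along which they close (so a half turn about z gives the same grasp; the last joint's range is limited). The gripper opens to 91 mm and grips with 3 to 60 N. Pads are 32 mm wide; open, the fingers measure 118 mm over their backs; the gripper's body (76 mm by 178 mm) begins 60 mm behind the grasp point.
Start: joints at [-1.409, 0.494, 1.345, -0, 1.302, -0.096], TCP at [0.159, -0.605, 0.214] pointing down, gripper open.
Joint ranges: [-2.91, 2.91], [-0.82, 2.16], [0.22, 2.67], [-1.22, 4.37], [0.12, 2.79], [-3.08, 3.08]. Speed limits (rad/s): [1.89, 1.89, 2.57, 3.01, 3.01, 3.01].

## Interface

Orientations are given as a rotation vector (axis times angle).
In Python, from workcell import r gives the robot as it stands.
- The arm moves only by the tool drive_tool, never from a script. Its argument "commands" is one flat list of numbers, 7 for each row, row after row: the finger opening in m, from 0 to 0.0912, then the shift along the tool's x, y, z in parts of the range, where 1.0 means 0.8 m, then the turn, a rotation vector about the tool's x, y, z in parts of the range, where 1.0 means 180 degrees. A call has 1 to 20 rows; each row is the pose to reach, as a shift and turn from the pose commanded when the call began, along the tool's axes at that moment; what a row does not reach only later rows make up. A row lasts 1/8 s, in which the tool goes at most 62.5 mm and 10.7 degrees, less where a joint would pass 70% of its speed; a pose out of reach is approached as far as the arm can. Shift and turn numbers lie between -1 and 1, and a call with a number outside is refused. A call with a gripper value outside its range is refused whole. The fingers move at their own pace and stop on an object; "squeeze" is the grip in N (left out, the last holds). Time passes only in rows, so rows that repeat a pose let the fingers close. It gives the time, the measured TCP pose, the force, the opening and the grip force at its end, in the units of the state.
- r.get_state(): the state, without advancing time (a new reading comes with each control period).
- r.grab_frame(name): name is "scene" or "side" or "wrist"; returns the picture (384x512x3 uint8, red, green, blue); there is no depth.
- r.calibration(name): a dict with "fov_y" (degrees; the focal length in pixels is half the picture's height over the tangent of half this angle, whatever the lens; pixels are square), "cx", "cy" (the principal point, pixels), "origin" and "attitude" of the camera in the world. Camera axes: x right, y down, z forward; pixel columns grow to the right and rows downward; lengths in m; the calibration is good to about 2 mm. A picture is of the moment at which its call begins: read the wrist's pose just before it. calibration takes no time and is no camera call; for the wrist camera it gives the pose at the moment of the call.
- r.hand_in(): hands the job in; it is judged then, once.
The state is a dict: "t": time; "joints": joint angles; "qd": joint speeds; "effort": joint torques, N m; "position": TCP position; "ee_rot": TCP orientation; "contact_force": force on the tool from outside, world axes, zero at the start; "moment": the same for the moment, N m; "finger_gap": finger opening in m; "gripper_force": force on a finger pad.
Only numpy, scipy, OpenCV 4.12 (cv2) and the standard library are available. Lean on these libraries where they do the work, as an engineer would, in place of code of your own. Each camera call takes 0.05 s, during which the arm holds its last target. There are 200 camera calls.

## Working session

There is one attempt and no reset: what is moved stays moved. The work goes in short steps, Python scripts to look and compute and a tool call to move; the robot and the scene stay as the last step left them, time stands still between calls to the robot, and variables do not carry over. Pictures are saved under pics/ and viewed, at most 10 in all, crops included, and the job is handed in when it is done.

Besides the shell and the picture viewer there is one more tool, called after "Emit:" as name(argument=value, ...), one argument or row to a line, values as JSON. drive_tool: Moves the arm, as the interface text tells. Its arguments: {"type":"object","properties":{"commands":{"type":"array","items":{"type":"number"}},"squeeze":{"type":"number"}},"required":["commands"]}

```bash
mkdir -p pics; cat > h.py <<'E'
import numpy as np, cv2
from scipy.spatial.transform import Rotation as R
from workcell import r
def snap(n,f):
    c=r.calibration(n); im=r.grab_frame(n); cv2.imwrite(f,np.array(im)[:,:,::-1]); return c,im
def att(c):
    a=np.array(c["attitude"],float)
    return a if a.shape==(3,3) else (R.from_rotvec(a).as_matrix() if a.size==3 else R.from_quat(a).as_matrix())
def ray(c,u,v):
    f=192/np.tan(np.radians(c["fov_y"])/2)
    return np.array(c["origin"]),att(c)@np.array([(u-c["cx"])/f,(v-c["cy"])/f,1])
def onz(c,u,v,z):
    o,d=ray(c,u,v); return o+d*(z-o[2])/d[2]
def proj(c,p):
    f=192/np.tan(np.radians(c["fov_y"])/2)
    q=att(c).T@(np.array(p)-c["origin"]); return np.array([c["cx"]+f*q[0]/q[2],c["cy"]+f*q[1]/q[2]])
E
python3 - <<'E'
from h import *
ims=[]
for n in("scene","side","wrist"):
    c,im=snap(n,f"pics/{n}0.png"); print(n,c)
print(r.get_state())
E
```

```text
scene {'fov_y': 50.61272603678242, 'cx': 260.30295920004164, 'cy': 194.13092954471654, 'origin': array([ 1.18873496, -0.57903195,  0.92299009]), 'attitude': array([-2.0832719 , -0.91310333,  0.47289458])}
side {'fov_y': 52.37752399709104, 'cx': 249.4728518345161, 'cy': 185.79634832947517, 'origin': array([-0.08348265,  0.77362489,  1.07400662]), 'attitude': array([-0.91419196,  2.55998257, -1.02514055])}
wrist {'fov_y': 61.23757988817453, 'cx': 257.8079144003231, 'cy': 192.2238614626895, 'origin': array([ 0.23756195, -0.58223874,  0.38395161]), 'attitude': array([ 2.29448569, -1.77122611, -0.26091577])}
{'t': 0.15, 'joints': array([-1.40951059e+00,  4.94003453e-01,  1.34599116e+00,  1.39913977e-05,
        1.30248597e+00, -9.55005375e-02]), 'qd': array([-9.65743738e-04,  4.54959142e-05, -2.16908206e-03, -3.92178305e-04,
       -1.57374045e-03,  4.52309036e-04]), 'effort': array([ 2.84472255e-03, -8.79199290e+01, -3.82051492e+01,  7.09626591e-02,
        5.01924462e-02, -5.55638667e-05]), 'position': array([ 0.15869428, -0.60421883,  0.21349744]), 'ee_rot': array([-3.11485412e+00, -4.02132170e-01,  2.46842787e-05]), 'contact_force': array([ 0.20141052, -0.206031  ,  0.2843942 ]), 'moment': array([0.05703995, 0.07116138, 0.00017855]), 'gripper_force': 0.0, 'finger_gap': 0.09138771095692919}
```

View pics/scene0.png

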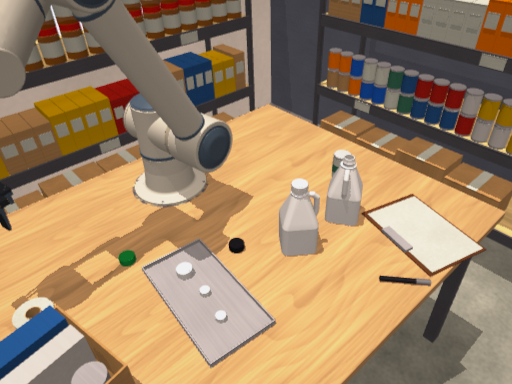

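View pics/side0.png

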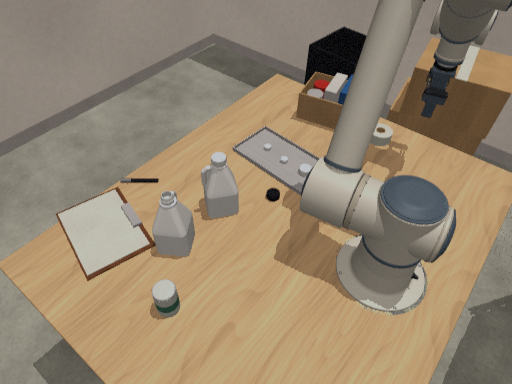

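Candidates in the scene view are the large white cap at (184,269), small caps at (205,290) and (221,316), a black look-alike at (236,245), a green one at (127,258), and the closed jug's cap at (300,187). I choose (184,269), the largest white one in the tray. The open jug is at (347,160) in scene and (168,197) in side. Next is a close crop to check both.

```bash
python3 - <<'E'
from h import *
s=cv2.imread("pics/scene0.png"); d=cv2.imread("pics/side0.png")
def cr(im,u,v,h=25): return cv2.resize(im[v-h:v+h,u-h:u+h],(300,300),interpolation=cv2.INTER_CUBIC)
m=np.vstack([np.hstack([cr(s,190,275),cr(s,347,165)]),np.hstack([cr(d,300,165),cr(d,170,200)])])
cv2.imwrite("pics/m1.png",m)
E
```

```text
(no output)
```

View pics/m1.png

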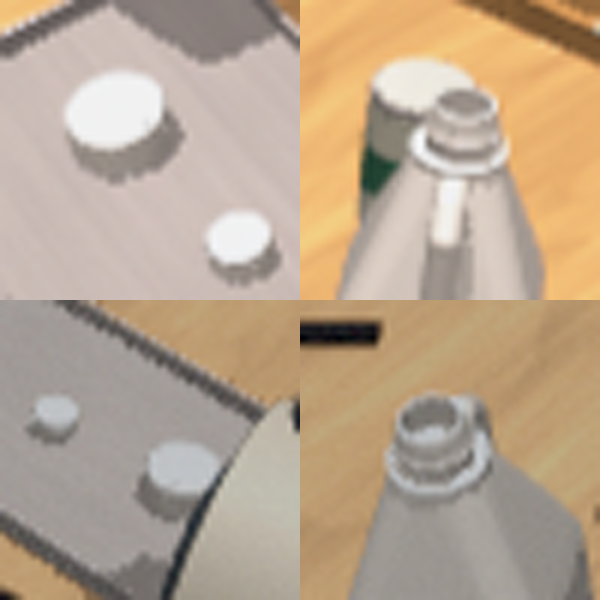

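The crop confirms it: the cap top centre is at scene (184.0,268.3) and side (305.5,168), clearly larger than the small cap beside it. The open mouth is at scene (349.8,157.2) and side (166.7,194.7).

```bash
python3 - <<'E'
from h import *
s,d=r.calibration("scene"),r.calibration("side")
def two(a,b):
    A=[];B=[]
    for c,p in((s,a),(d,b)):
        o,k=ray(c,p[0]-.4,p[1]-.4);k/=np.linalg.norm(k);P=np.eye(3)-np.outer(k,k);A.append(P);B.append(P@o)
    return np.linalg.lstsq(np.vstack(A),np.hstack(B),rcond=None)[0]
for n,a,b,z in(("cap",(184,268.3),(305.5,168),.028),("rim",(349.8,157.2),(166.7,194.7),.235)):
    print(n,two(a,b),onz(s,*a,z),onz(d,*b,z))
print("closed",onz(s,300,185,.238)); print("tin",onz(d,165,290,.102))
print("tray",[onz(s,u,v,.018)[:2].round(3) for u,v in((143,268),(200,242),(273,322),(212,357))])
st=r.get_state(); M=R.from_rotvec(st["ee_rot"]).as_matrix(); print(M.round(3))
c=r.calibration("wrist"); print((M.T@(np.array(c["origin"])-st["position"])).round(4))
E
```

```text
cap [ 0.42571404 -0.21813529  0.02523133] [ 0.4303807  -0.21913637  0.028     ] [ 0.42182984 -0.21485087  0.028     ]
rim [0.57241705 0.33064723 0.23457056] [0.57560153 0.330074   0.235     ] [0.56916336 0.330674   0.235     ]
closed [0.57161256 0.11063821 0.238     ]
tin [0.41657931 0.5030544  0.102     ]
tray [array([ 0.337, -0.304]), array([ 0.364, -0.116]), array([ 0.734, -0.149]), array([ 0.705, -0.324])]
[[ 0.967  0.254 -0.   ]
 [ 0.254 -0.967  0.001]
 [ 0.    -0.001 -1.   ]]
[ 0.0819 -0.0014 -0.1705]
```

Units first: shifts go in shares of 0.8 m and turns go in shares of 180 degrees. So 0.357 m / 0.8 = 0.4463, -0.306 m / 0.8 = -0.3825, 20 degrees / 180 = 0.1111.

Emit:
drive_tool(
  commands=[0.091,0.0625,-0.05,0,0,0,0.0278,0.091,0.125,-0.1063,0.0125,0,0,0.0556,0.091,0.1875,-0.1625,0.025,0,0,0.0833,0.091,0.2375,-0.2063,0.05,0,0,0.1111,0.091,0.2875,-0.25,0.0625,0,0,0.1111,0.091,0.3375,-0.2938,0.075,0,0,0.1111,0.091,0.3875,-0.3375,0.0875,0,0,0.1111,0.091,0.425,-0.3688,0.1,0,0,0.1111,0.091,0.4463,-0.3825,0.1125,0,0,0.1111,0.091,0.4463,-0.3825,0.1125,0,0,0.1111,0.091,0.4463,-0.3825,0.1125,0,0,0.1111],
)

```text
t: 1.52
position: [0.426, -0.2183, 0.1241]
ee_rot: [3.138, -0.145, -0.0]
contact_force: [-0.0, 0.0, 0.6]
finger_gap: 0.0908
gripper_force: 0.0
```

```bash
python3 - <<'E'
from h import *
c,im=snap("wrist","pics/w1.png"); st=r.get_state(); print(st["t"],st["position"],R.from_rotvec(st["ee_rot"]).as_matrix().round(3).tolist())
print("pred",proj(c,(.426,-.217,.028)))
E
```

```text
1.575 [ 0.42598516 -0.2185413   0.12419379] [[0.996, -0.093, 0.0], [-0.093, -0.996, -0.0], [0.0, 0.0, -1.0]]
pred [257.49583915 193.72820262]
```

View pics/w1.png

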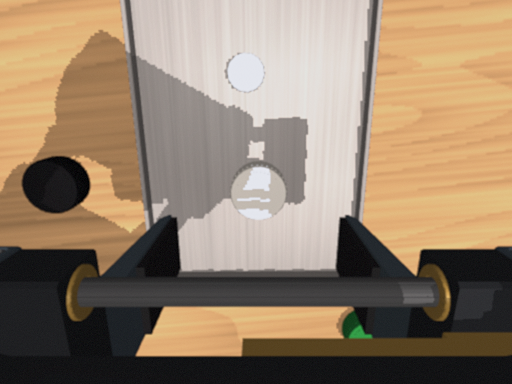

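The wrist view shows the large white cap at (258.5,191), within 3 px of prediction. The small cap is at (246,72), black at (56,184) and green at (355,325), all clear of the fingers. I'll descend and grip.

In the tool's units: 0.115 m / 0.8 = 0.1438, 0.002 m / 0.8 = 0.0025.

Emit:
drive_tool(
  commands=[0.091,0.0025,-0.0013,0.05,0,0,0,0.091,0.0025,-0.0013,0.1,0,0,0,0.091,0.0025,-0.0013,0.125,0,0,0,0.091,0.0025,-0.0013,0.1388,0,0,0,0.091,0.0025,-0.0013,0.1438,0,0,0,0.091,0.0025,-0.0013,0.1438,0,0,0,0.091,0.0025,-0.0013,0.1438,0,0,0,0.055,0.0025,-0.0013,0.1438,0,0,0,0.05,0.0025,-0.0013,0.1438,0,0,0,0.04,0.0025,-0.0013,0.1438,0,0,0,0.04,0.0025,-0.0013,0.1438,0,0,0,0.04,0.0025,-0.0013,0.1438,0,0,0,0.04,0.0025,-0.0013,0.1438,0,0,0,0.04,0.0025,-0.0013,0.1438,0,0,0],
  squeeze=30,
)

```text
t: 3.32
position: [0.4284, -0.2171, 0.0089]
ee_rot: [3.138, -0.145, 0.0]
contact_force: [0.5, -0.3, -0.3]
finger_gap: 0.048
gripper_force: 30.0
```

In the tool's units: -0.29 m / 0.8 = -0.3625, -0.28 m / 0.8 = -0.35.

Emit:
drive_tool(
  commands=[0.04,0,0,-0.025,0,0,0,0.04,0,0,-0.075,0,0,0,0.04,0,0,-0.1375,0,0,0,0.04,0,0,-0.2,0,0,0,0.04,0,0,-0.2625,0,0,0,0.04,0,0,-0.3188,0,0,0,0.04,0,0,-0.35,0,0,0,0.04,0,0,-0.3625,0,0,0,0.04,0,0,-0.3625,0,0,0],
  squeeze=50,
)

```text
t: 4.45
position: [0.4283, -0.217, 0.2986]
ee_rot: [-3.138, 0.145, 0.0]
contact_force: [0.0, -0.3, -0.1]
finger_gap: 0.0478
gripper_force: 50.0
```

```bash
python3 - <<'E'
from h import *
c,im=snap("wrist","pics/w2.png"); st=r.get_state(); p=np.array(st["position"]);print(st["t"],p,st["finger_gap"])
M=R.from_rotvec(st["ee_rot"]).as_matrix()
print("pred top centre",proj(c,p+M@[0,0,-.020]),"1mm x",proj(c,p+M@[.001,0,-.020]))
x=im[100:384,120:400][:,:,::-1]; cv2.imwrite("pics/w2c.png",cv2.resize(x,None,fx=2,fy=2,interpolation=cv2.INTER_CUBIC))
E
```

```text
4.5 [ 0.42806943 -0.21682433  0.2979567 ] 0.047974055882837124
pred top centre [259.76654253 259.00395045] 1mm x [259.768294   257.26848612]
```

View pics/w2c.png

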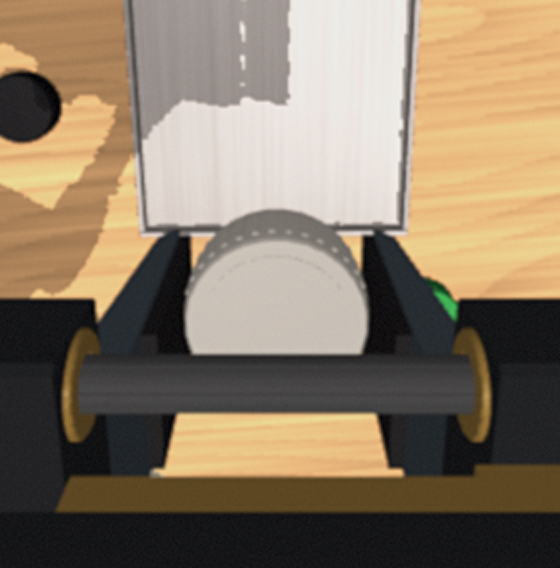

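The cap is held level. Its top-face centre is at about (258.5,261.5), against (259.8,259) expected, so it sits about 1.4 mm toward tool −x. Next I carry it so the wrist camera sits over the open neck and measure with the same camera.

In the tool's units: -0.56 m / 0.8 = -0.7, -0.49 m / 0.8 = -0.6125.

Emit:
drive_tool(
  commands=[0.04,0,-0.0188,0,0,0,0,0.04,0,-0.0563,0,0,0,0,0.04,0,-0.1063,-0.0063,0,0,0,0.04,0,-0.1625,-0.0063,0,0,0,0.04,0,-0.2188,-0.0063,0,0,0,0.04,0,-0.275,-0.0063,0,0,0,0.04,0,-0.3313,-0.0063,0,0,0,0.04,0.0025,-0.3875,-0.0063,0,0,0,0.04,0.005,-0.4438,-0.0063,0,0,0,0.04,0.0075,-0.5,-0.0063,0,0,0,0.04,0.01,-0.5563,-0.0063,0,0,0,0.04,0.0125,-0.6125,-0.0063,0,0,0,0.04,0.0125,-0.6563,-0.0063,0,0,0,0.04,0.0125,-0.6875,-0.0063,0,0,0,0.04,0.0125,-0.7,-0.0063,0,0,0,0.04,0.0125,-0.7,-0.0063,0,0,0,0.04,0.0125,-0.7,-0.0063,0,0,0],
  squeeze=50,
)

```text
t: 6.62
position: [0.4898, 0.3388, 0.3038]
ee_rot: [3.138, -0.146, -0.0]
contact_force: [0.7, 0.7, -0.1]
finger_gap: 0.0475
gripper_force: 50.0
```

```bash
python3 - <<'E'
from h import *
c,im=snap("wrist","pics/w3.png"); st=r.get_state(); p=np.array(st["position"]);print(st["t"],p,st["finger_gap"],R.from_rotvec(st["ee_rot"]).as_matrix().round(4).tolist())
print("pred",proj(c,(.572,.331,.235)))
cv2.imwrite("pics/w3c.png",cv2.resize(im[100:300,160:360][:,:,::-1],None,fx=3,fy=3,interpolation=cv2.INTER_CUBIC))
E
```

```text
6.675 [0.48989505 0.3388033  0.30395393] 0.0476629766606674 [[0.9957, -0.0929, -0.0001], [-0.0929, -0.9957, -0.0002], [-0.0001, 0.0002, -1.0]]
pred [259.46829518  92.79629377]
```

View pics/w3c.png

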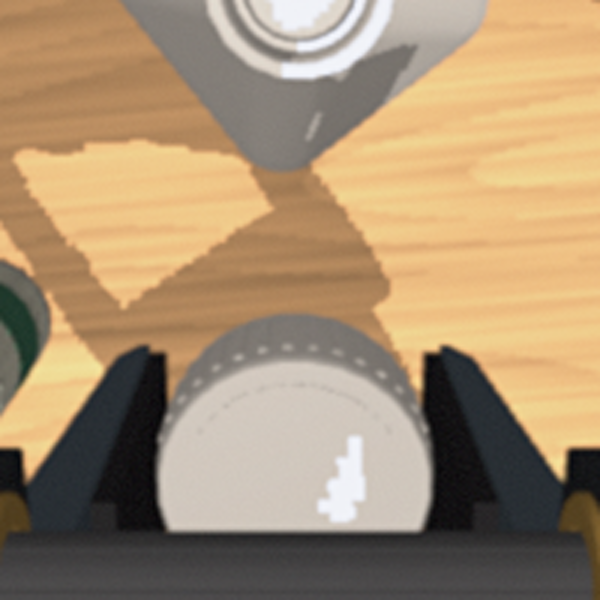

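The open neck is in the crop's upper part, cut off, around full-picture (259,98). The cap is still held square. I'll crop around the neck.

```bash
python3 - <<'E'
from h import *
im=cv2.imread("pics/w3.png")
cv2.imwrite("pics/w3d.png",cv2.resize(im[50:150,210:310],None,fx=6,fy=6,interpolation=cv2.INTER_CUBIC))
E
```

```text
(no output)
```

View pics/w3d.png

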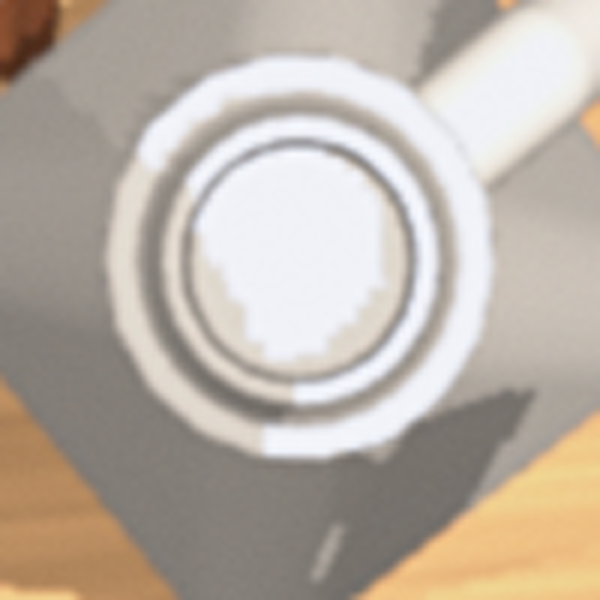

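Rim centre reads (259.4,92.9), against (259.5,92.8) predicted from the scene and side views, so they agree. Next I work out the cap's offset in the hand and the shift.

```bash
python3 - <<'E'
from h import *
c=r.calibration("wrist");st=r.get_state();p=np.array(st["position"]);M=R.from_rotvec(st["ee_rot"]).as_matrix()
for dx in(-2,-1,0,1): print(dx,proj(c,p+M@[.0245+dx/1000,0,-.0191]),[proj(c,p+M@[dx/1000,s*.0245,-.0191])[0].round(1) for s in(-1,1)])
rim=onz(c,259.4,92.9,.235);print(rim,"rim in tool",M.T@(rim-p))
E
```

```text
-2 [260.08942703 217.78301079] [np.float64(213.0), np.float64(307.0)]
-1 [260.09187646 215.90729938] [np.float64(212.9), np.float64(307.1)]
0 [260.09433463 214.02489055] [np.float64(212.9), np.float64(307.2)]
1 [260.0968016  212.13574836] [np.float64(212.8), np.float64(307.3)]
[0.57206635 0.33099424 0.235     ] rim in tool [0.08254643 0.00012523 0.06894794]
```

In the tool's units: 0.0835 m / 0.8 = 0.1044, 0.08 m / 0.8 = 0.1.

Emit:
drive_tool(
  commands=[0.04,0.0125,0,0,0,0,0,0.04,0.0375,0,0,0,0,0,0.04,0.0625,0,0,0,0,0,0.04,0.0875,0,0.0125,0,0,0,0.04,0.1,0.0006,0.0313,0,0,0,0.04,0.1044,0.0006,0.05,0,0,0,0.04,0.1044,0.0006,0.0625,0,0,0,0.04,0.1044,0.0006,0.0725,0,0,0,0.04,0.1044,0.0006,0.0725,0,0,0,0.04,0.1044,0.0006,0.0725,0,0,0],
  squeeze=60,
)

```text
t: 7.92
position: [0.5731, 0.3316, 0.2465]
ee_rot: [-3.138, 0.145, -0.001]
contact_force: [0.0, 0.1, -0.1]
finger_gap: 0.0475
gripper_force: 60.0
```

```bash
python3 - <<'E'
from h import *
cs,s=snap("scene","pics/s2.png"); cd,d=snap("side","pics/d2.png"); st=r.get_state(); print(st["t"],st["position"],st["contact_force"],st["moment"])
print(proj(cs,(.572,.331,.235)),proj(cd,(.572,.331,.235)))
def cr(im,u,v,h=25): return cv2.resize(im[v-h:v+h,u-h:u+h][:,:,::-1],(400,400),interpolation=cv2.INTER_CUBIC)
cv2.imwrite("pics/m2.png",np.hstack([cr(s,350,157),cr(d,167,195)]))
E
```

```text
8.025 [0.57317866 0.33163299 0.24653341] [-0.77996965  0.36484975  0.25259627] [ 0.04253938  0.03252527 -0.01647859]
[349.05838396 156.63515779] [165.94140581 194.29895676]
```

View pics/m2.png

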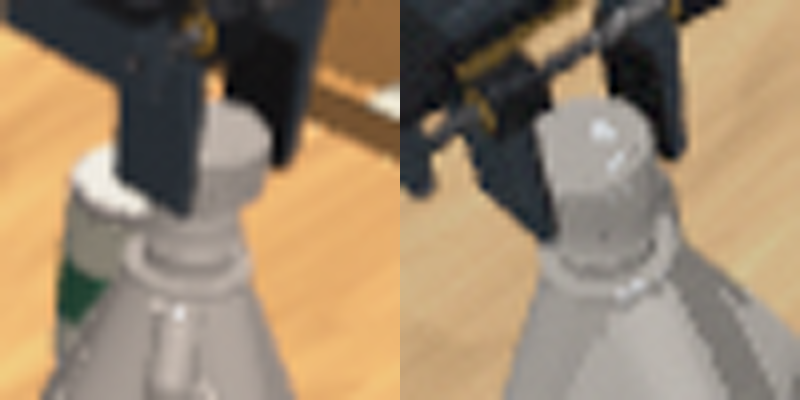

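The cap hovers over the neck between the fingers. Scene shows its right edge at u≈359.0, flange 340.6–356.5; side shows its right edge at u≈173.9, flange 159.5–177.3. I'll compare these with a coaxial model.

```bash
python3 - <<'E'
from h import *
th=np.linspace(0,2*np.pi,200)
def ext(c,x,y,z,R_): 
    q=np.array([proj(c,(x+R_*np.cos(t),y+R_*np.sin(t),z)) for t in th]); return q.min(0).round(1),q.max(0).round(1)
for n in("scene","side"):
    c=r.calibration(n)
    print(n,"flange",ext(c,.572,.331,.209,.0255),"captop",ext(c,.572,.331,.2656,.0245))
    for d in((.001,0),(0,.001)): print(d, proj(c,(.572+d[0],.331+d[1],.2656))-proj(c,(.572,.331,.2656)))
E
```

```text
scene flange (array([339.9, 159.2]), array([356.4, 168.2])) captop (array([342.1, 144. ]), array([358.4, 152.4]))
(0.001, 0) [0.26202949 0.12336234]
(0, 0.001) [ 0.204666   -0.11903176]
side flange (array([158.4, 193.8]), array([176. , 206.9])) captop (array([155.6, 180.8]), array([173.1, 193.5]))
(0.001, 0) [-0.24162551 -0.16441594]
(0, 0.001) [-0.2640569   0.19824444]
```

The cap is coaxial within about 1–2 mm in both views. I'll lower over the bevel and feel the force.

In the tool's units: 0.009 m / 0.8 = 0.0113, 0.007 m / 0.8 = 0.0088.

Emit:
drive_tool(
  commands=[0.04,0,0,0.0038,0,0,0,0.04,0,0,0.0063,0,0,0,0.04,0,0,0.0088,0,0,0,0.04,0,0,0.0113,0,0,0,0.04,0,0,0.0113,0,0,0],
  squeeze=60,
)

```text
t: 8.65
position: [0.573, 0.3314, 0.2367]
ee_rot: [3.138, -0.145, -0.001]
contact_force: [-1.0, -0.7, 0.6]
finger_gap: 0.0476
gripper_force: 60.0
```

In the tool's units: 0.006 m / 0.8 = 0.0075, 0.004 m / 0.8 = 0.005.

Emit:
drive_tool(
  commands=[0.04,0,0,0.0025,0,0,0,0.04,0,0,0.005,0,0,0,0.04,0,0,0.0075,0,0,0,0.04,0,0,0.0075,0,0,0],
  squeeze=60,
)

```text
t: 9.15
position: [0.5731, 0.3312, 0.2306]
ee_rot: [3.138, -0.145, -0.0]
contact_force: [1.7, -2.9, -0.5]
finger_gap: 0.0475
gripper_force: 60.0
```

In the tool's units: 0.003 m / 0.8 = 0.0038, 0.0005 m / 0.8 = 0.0006.

Emit:
drive_tool(
  commands=[0.04,0,0.0006,0.0013,0,0,0,0.04,0,0.0006,0.0025,0,0,0,0.04,0,0.0006,0.0038,0,0,0,0.04,0,0.0006,0.0038,0,0,0],
  squeeze=60,
)

```text
t: 9.65
position: [0.5733, 0.3309, 0.2282]
ee_rot: [-3.138, 0.145, -0.001]
contact_force: [2.1, -3.4, 4.9]
finger_gap: 0.0474
gripper_force: 60.0
```

In the tool's units: 0.001 m / 0.8 = 0.0013.

Emit:
drive_tool(
  commands=[0.04,0,0,0.0013,0,0,0,0.04,0,0,0.0013,0,0,0],
)

```text
t: 9.9
position: [0.5734, 0.3309, 0.2274]
ee_rot: [-3.138, 0.145, -0.002]
contact_force: [0.9, -4.5, 7.3]
finger_gap: 0.0474
gripper_force: 60.0
```

In the tool's units: 0.001 m / 0.8 = 0.0013.

Emit:
drive_tool(
  commands=[0.04,0,0,0.0013,0,0,0,0.04,0,0,0.0013,0,0,0],
)

```text
t: 10.15
position: [0.5735, 0.3309, 0.2268]
ee_rot: [-3.138, 0.145, -0.002]
contact_force: [1.6, -6.0, 10.5]
finger_gap: 0.0476
gripper_force: 60.0
```

The bead is being met at the expected height. The side force in y is growing, so I ease 1 mm toward −y while continuing.

In the tool's units: 0.001 m / 0.8 = 0.0013, 0.0005 m / 0.8 = 0.0006.

Emit:
drive_tool(
  commands=[0.04,0,0.0006,0,0,0,0,0.04,0,0.0013,0,0,0,0,0.04,0,0.0013,0,0,0,0],
)

```text
t: 10.52
position: [0.5734, 0.3304, 0.2268]
ee_rot: [-3.137, 0.145, -0.002]
contact_force: [1.3, -1.2, 10.5]
finger_gap: 0.0473
gripper_force: 60.0
```

In the tool's units: 0.001 m / 0.8 = 0.0013.

Emit:
drive_tool(
  commands=[0.04,0,0,0.0013,0,0,0,0.04,0,0,0.0013,0,0,0],
)

```text
t: 10.78
position: [0.5736, 0.3304, 0.2263]
ee_rot: [-3.137, 0.145, -0.004]
contact_force: [2.1, -2.5, 13.5]
finger_gap: 0.0476
gripper_force: 60.0
```

In the tool's units: 0.001 m / 0.8 = 0.0013.

Emit:
drive_tool(
  commands=[0.04,0,0,0.0013,0,0,0,0.04,0,0,0.0013,0,0,0],
)

```text
t: 11.02
position: [0.5732, 0.3302, 0.2243]
ee_rot: [-3.138, 0.145, -0.001]
contact_force: [2.3, -1.9, 3.7]
finger_gap: 0.0477
gripper_force: 60.0
```

It clicked: the force dropped from 13.5 to 3.7 N as the tool jumped down 2 mm. Now on to home.

In the tool's units: 0.003 m / 0.8 = 0.0038, 0.001 m / 0.8 = 0.0013.

Emit:
drive_tool(
  commands=[0.04,0,0.0004,0.0013,0,0,0,0.04,0,0.0004,0.0025,0,0,0,0.04,0,0.0004,0.0038,0,0,0,0.04,0,0.0004,0.0038,0,0,0],
)

```text
t: 11.52
position: [0.5727, 0.3297, 0.2205]
ee_rot: [3.138, -0.145, -0.001]
contact_force: [1.8, 0.5, -0.6]
finger_gap: 0.0477
gripper_force: 60.0
```

In the tool's units: 0.002 m / 0.8 = 0.0025, 0.001 m / 0.8 = 0.0013.

Emit:
drive_tool(
  commands=[0.04,0,0,0.0013,0,0,0,0.04,0,0,0.0025,0,0,0,0.04,0,0,0.0025,0,0,0],
)

```text
t: 11.9
position: [0.5728, 0.3297, 0.2189]
ee_rot: [-3.138, 0.145, 0.0]
contact_force: [1.3, -0.0, 1.4]
finger_gap: 0.0476
gripper_force: 60.0
```

In the tool's units: 0.002 m / 0.8 = 0.0025, 0.001 m / 0.8 = 0.0013.

Emit:
drive_tool(
  commands=[0.04,0,0,0.0013,0,0,0,0.04,0,0,0.0025,0,0,0,0.04,0,0,0.0025,0,0,0],
)

```text
t: 12.28
position: [0.573, 0.3297, 0.2188]
ee_rot: [-3.138, 0.145, -0.002]
contact_force: [-6.7, -3.0, 22.0]
finger_gap: 0.0478
gripper_force: 60.0
```

It's rigid at TCP 0.2188, exactly the expected home height. I'll press a little more and relieve the side force.

In the tool's units: -0.0005 m / 0.8 = -0.0006.

Emit:
drive_tool(
  commands=[0.04,-0.0006,0,0.0006,0,0,0,0.04,-0.0006,0,0.0006,0,0,0,0.04,-0.0006,0,0.0006,0,0,0],
)

```text
t: 12.65
position: [0.5729, 0.3298, 0.2188]
ee_rot: [-3.137, 0.145, -0.004]
contact_force: [-5.4, -5.1, 25.8]
finger_gap: 0.0479
gripper_force: 60.0
```

```bash
python3 - <<'E'
from h import *
cs,s=snap("scene","pics/s3.png"); cd,d=snap("side","pics/d3.png"); st=r.get_state(); print(st["t"],st["position"],st["contact_force"],st["moment"],st["finger_gap"])
def cr(im,u,v,h=35): return cv2.resize(im[v-h:v+h,u-h:u+h][:,:,::-1],(400,400),interpolation=cv2.INTER_CUBIC)
cv2.imwrite("pics/m3.png",np.hstack([cr(s,350,165),cr(d,167,205)]))
E
```

```text
12.75 [0.57294692 0.32977092 0.21883438] [-4.71641814 -4.33769421 26.02435483] [-0.81159009  0.92362143  0.02349051] 0.04777253528280814
```

View pics/m3.png

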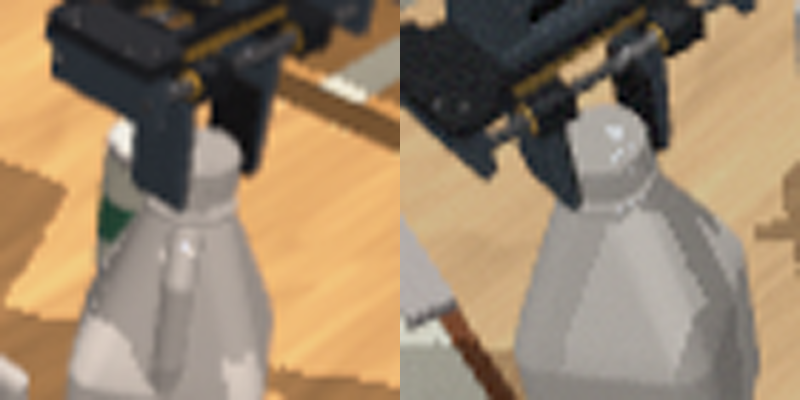

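The cap sits square, just above the flange, at about (212,170) in the left crop and (608,155) in the right. The jug is upright and the tool is pressing with a steady 26 N. Handing in.

```bash
python3 -c "
from workcell import r
print(r.hand_in())"
```

```text
the job is handed in; nothing more can be done
None
```

The large cap clicked onto the open jug and went fully home, and I handed in at about 12.8 s with the arm still gripping the cap and pressing it down with about 26 N.

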